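Set the curing lamp to its amber filter and trim its output

ROBOT

A 6-joint arm with a two-finger parallel gripper is mounted at the origin on the work surface. World frame = base frame: x ahead of the robot, y to its left, z up, the work surface at z = 0. Lengths are in m, angles in rad, forces in N, time in s.
With the tool pointing down it reaches from about 0.4 to 0.825 m from the base axis. Payload 7 kg.
Tool frame: the origin (TCP) lies at the very end of the fingers, on their centre line; the grasp point (between the pads) lies 19 mm behind it; z points along the fingers, y is the line along which they close (so a half turn about z gives the same grasp; the last joint's range is limited). The gripper opens to 88 mm and grips with 3 to 60 N. Pads are 19 mm wide; open, the fingers measure 130 mm over their backs; the gripper's body (78 mm by 193 mm) begins 47 mm behind the grasp point.
Start: joints at [1.537, 0.359, 0.012, 0, -1.224, -0.288], TCP at [0.213, 0.64, 0.197] pointing down, gripper open.
Joint ranges: [-3.07, 3.07], [-1.43, 2.12], [-1.02, 1.25], [-3.03, 1.67], [-3.05, -0], [-3.03, 3.03]. Speed limits (rad/s): [2.39, 2.39, 3.01, 3.14, 3.14, 3.14].

INTERFACE

Orientations are given as [roll, pitch, yaw] about the fixed x, y, z axes, in that order (R = Rz(yaw) Ry(pitch) Rx(roll)).
In Python, from bench import telemetry, optics, arm gives the robot as it stands.
- The arm moves only by the tool carry_out, never from a script. Its argument "commands" is a list of rows, each an object with "linear": the shift along the world's x, y, z in units of 60 mm (1.0 is 60 mm), a list of three; "twist": the turn about the world's z in degrees; "gripper": the opening, from 0 (shut) to 1 (fully open). In form: [{"linear": [x, y, z], "twist": twist, "gripper": gripper}, ...]. A call has 1 to 12 rows; each row shifts and turns the commanded pose from where the row before left it; what a row does not reach is not made up. A row lasts 1/8 s, in which the tool goes at most 62.5 mm and 10.7 degrees, less where a joint would pass 70% of its speed; a pose out of reach is approached as far as the arm can. A call is refused whole if a number of a shift passes 1 or a number of a turn 10.7, either way. A call with a gripper value outside its range is refused whole. The fingers move at their own pace and stop on an object; the grip force is fixed at half the most. Time passes only in rows, so rows that do not move let the fingers close. It gives the time, the measured TCP pose, the force, the opening and the grip force at its end, in the units of the state.
- telemetry.sense(): the state, without advancing time (a new reading comes with each control period).
- optics.grab_frame(name): name is "scene" or "top" or "wrist"; returns (picture, depth): 384x512x3 uint8, red, green, blue; 384x512 float32, m along the optical axis (not along the pixel's ray), 0 where there is no reading.
- optics.calibration(name): a dict with "camera_matrix" (3x3 intrinsics, pixels), "k1" (the pictures are not rectified: a ray, as slopes to the right and down, at radius r is drawn at 1 + k1 r^2 times it, then the intrinsics apply), "camera_from_world" (4x4, takes a point from world to camera coordinates). Camera axes: x right, y up, looking along -z (the intrinsics and any distortion apply to the point x, -y, -z); pixel columns grow to the right and rows downward; lengths in m; the calibration is good to about 2 mm. A picture is of the moment at which its call begins: read the wrist's pose just before it. calibration takes no time and is no camera call; for the wrist camera it gives the pose at the moment of the call.
- arm.job_done(): hands the job in; it is judged then, once.
The state is a dict: "time_s": time; "joints": joint angles; "qd": joint speeds; "tau": joint torques, N m; "eef_pos": TCP position; "eef_rot": TCP orientation; "force": force on the tool from outside, world axes, zero at the start; "ft_torque": the same for the moment, N m; "grip_width": opening from 0.0 (shut) to 1.0 (fully open); "grasp_force": force on a finger pad.
Only numpy, scipy, OpenCV 4.12 (cv2) and the standard library are available. Lean on these libraries where they do the work, as an engineer would, in place of code of your own. Each camera call takes 0.05 s, during which the arm holds its last target. There are 200 camera calls.

TASK

On the light-curing unit, slide the shutter plate along by one stop, so that it clicks into its middle stop with the amber filter over the light port. Then, on the power supply, turn the sunken black knob clockwise until its white pointer line points at the middle of the red tab on the rim. Let go of everything and do not disturb the cast, the jar or the bowl.

Things in the scene. Friction and masses are not known exactly. Their poses are not given: they have to be found in the camera images.
- lamp: Light-curing unit, a white box fixed to the table, 240 mm (its x) by 150 mm (its y) by 65 mm high; origin at the centre of its underside. Two aluminium rails on its deck (tops 76 mm above the table) run along its x, 44 to 56 mm either side of the middle, with three black ticks 55 mm apart: the plate's fin stands level with a tick at each stop
- port (a point): Centre of the round light port (42 mm across, pale blue, dark rim) in the deck of the unit, 65 mm above the table, at x = +30 mm in the unit's frame; the shutter covers it at the start. Axes as the unit's
- shutter (a joint): Travel of the shutter plate (m), growing along the unit's -x (towards the robot): 0 = first stop, dark half over the port (start); 0.055 = middle stop, amber over the port; 0.110 = last stop, port open. Sprung stops: about 9 N to leave one, falling to nothing half way; past half way (by 5 mm or more) it snaps into the next, and settles within 2 mm when let go
- fin_top (a point): Centre of the top of the shutter's grip fin, a black upright bar with a white line along its top: 16 mm thick (along x), 60 mm long (along y), standing 31 mm above the plate; its top is 104 mm above the table. It moves with the plate; axes as the unit's. Plate: 116 mm long, 86 mm wide, 7 mm thick, top 73 mm above the table
- amber_centre (a point): Centre of the amber half of the shutter plate, 65 mm towards +x from the fin; over the port in the middle stop
- supply: Power supply, a pale box fixed to the table, 160 by 160 by 85 mm high; origin at the centre of its underside. In the middle of its top is a round well 108 mm across and 38 mm deep with the knob in it: fingers fully open may not fit into the well, so open them only part way (60 mm or so)
- knob (a joint): Angle of the sunken knob (rad), 0 to 2.6, growing clockwise seen from above; about 0.06 N m of friction, it stays where it is left. The direction of the pointer in the supply's frame, anticlockwise from its x axis, is 1.3 minus this value
- knob_top (a point): Centre of the top of the knob's grip bar, on the turning axis, 82 mm above the table (3 mm below the rim of the well). Its x axis points along the bar in the direction of the white pointer line. Bar: 64 mm long (x), 18 mm thick (y), 26 mm tall, black, standing on a black disc of 68 mm diameter; the white line runs from the middle to the +x end
- tab (a joint): Where the red tab stands on the rim (rad), in the same measure as knob: the pointer points at the middle of the tab when both are equal. It is not to be moved
- tab_mark (a point): Middle of the red tab (14 mm wide, 18 mm long, 2 mm high) on the top of the supply, 60 mm out from the knob's axis; its x axis points outwards from the knob's axis
- cast: Bystander: cream dental cast, 70 by 75 by 34 mm high, loose; origin at the centre of its underside
- bowl: Bystander: green mixing bowl, 110 mm across the rim, 60 mm high, loose; origin at the centre of its underside
- jar: Bystander: white jar with a blue cap, 52 mm across, 75 mm high, loose; origin at the centre of its underside
Things that resemble listed ones, but are neither listed nor needed, are in the scene too. Of the things like the supply, leave any that is yellow; of the rest the larger one is meant.

How it is judged:
On the way, in this order (a step that is already met when the one before it is completed fails the run):
1. the shutter rests in its middle stop, within 5 mm, amber filter over the port (value of joint shutter between 0.05 and 0.06 m), for 0.2 s.
2. with the shutter still there, the pointer points at the red tab, within 0.12 rad (all of step 1 and angle between the x axis of knob_top and the x axis of tab_mark, either way round below 0.12 rad), for 0.2 s.
At the end, for the whole second after the job is handed in: The shutter is at rest in its middle stop (0.050 to 0.060 m) and the knob at rest with its pointer within 0.12 rad of the middle of the red tab (all of step 2 and velocity of joint shutter between -0.02 and 0.02 m/s and velocity of joint knob between -0.05 and 0.05 rad/s); the robot touches nothing.
It fails at once if the cast is moved by more than 30 mm or tipped (distance of cast from where it was at the start of the episode above 0.03 m or angle between cast's own z axis and vertical above 0.4 rad).
It fails at once if the bowl is moved by more than 30 mm or tipped (distance of bowl from where it was at the start of the episode above 0.03 m or angle between bowl's own z axis and vertical above 0.4 rad).
It fails at once if the jar is moved by more than 30 mm or tipped (distance of jar from where it was at the start of the episode above 0.03 m or angle between jar's own z axis and vertical above 0.4 rad).
It also fails if it takes over 64 s, if anything falls off the work surface, if the arm or the gripper's body presses on something with over 40 N, if the wrist force passes 120 N, or if a joint passes its speed limit or range.

## Working session

There is one attempt and no reset: what is moved stays moved. The work goes in short steps, Python scripts to look and compute and a tool call to move; the robot and the scene stay as the last step left them, time stands still between calls to the robot, and variables do not carry over. Pictures are saved under pics/ and viewed, at most 10 in all, crops included, and the job is handed in when it is done.

Besides the shell and the picture viewer there is one more tool, called after ">>>" as name([rows], argument=value, ...), one row to a line, values as JSON. carry_out: Moves the arm, as the interface text tells. Its arguments: {"type":"object","properties":{"commands":{"type":"array","items":{"type":"object","properties":{"linear":{"type":"array","items":{"type":"number"}},"twist":{"type":"number"},"gripper":{"type":"number"}}}}},"required":["commands"]}

```bash
mkdir -p pics
cat > h.py <<'E'
import numpy as np, cv2
from bench import telemetry, optics, arm
def save(n,f):
    p,d=optics.grab_frame(n); cv2.imwrite(f'pics/{f}.png',p[:,:,::-1]); np.savez(f'pics/{f}.npz',p=p,d=d,**optics.calibration(n)); return p,d
def rays(c,uv):
    K=c['camera_matrix'];uv=np.float64(uv).reshape(-1,1,2)
    n=cv2.undistortPoints(uv,K,np.array([float(c['k1']),0,0,0,0])).reshape(-1,2)
    return np.c_[n[:,0],-n[:,1],-np.ones(len(n))]
def onplane(f,uv,z):
    c=np.load(f'pics/{f}.npz');T=np.linalg.inv(c['camera_from_world']);r=rays(c,uv)@T[:3,:3].T;o=T[:3,3]
    return o+r*((z-o[2])/r[:,2])[:,None]
def bydepth(f,uv):
    c=np.load(f'pics/{f}.npz');T=np.linalg.inv(c['camera_from_world']);d=np.array([c['d'][int(round(v)),int(round(u))] for u,v in uv])
    return (rays(c,uv)*d[:,None])@T[:3,:3].T+T[:3,3]
E
python3 - <<'E'
from h import *
a,_=save('scene','s0');b,_=save('top','t0')
print(telemetry.sense())
cv2.imwrite('pics/t0b.png',cv2.resize(b[:,:,::-1],(800,600),interpolation=cv2.INTER_CUBIC))
E
```

```text
{'time_s': 0.1, 'joints': array([ 1.53709336e+00,  3.59278438e-01,  1.11650443e-02, -2.95316397e-04,
       -1.22408705e+00, -2.88084876e-01]), 'qd': array([ 3.45112701e-04, -7.52396284e-05,  1.91324390e-03,  2.97293866e-03,
       -1.50715915e-03,  2.11437449e-03]), 'tau': array([-1.25208488e-03, -5.84157479e+01,  2.93755299e+01,  7.01562569e+00,
        1.01411686e-02, -5.35088816e-05]), 'eef_pos': array([0.21337035, 0.63989645, 0.19644894]), 'eef_rot': array([ 3.14016751e+00, -1.32775138e-04, -3.21888291e-01]), 'force': array([ 0.20470648, -0.23900844, -0.37256265]), 'ft_torque': array([-0.0093192 , -0.01584046, -0.00094911]), 'grasp_force': 0.0, 'grip_width': 1.0039059050507002}
```

View pics/t0b.png

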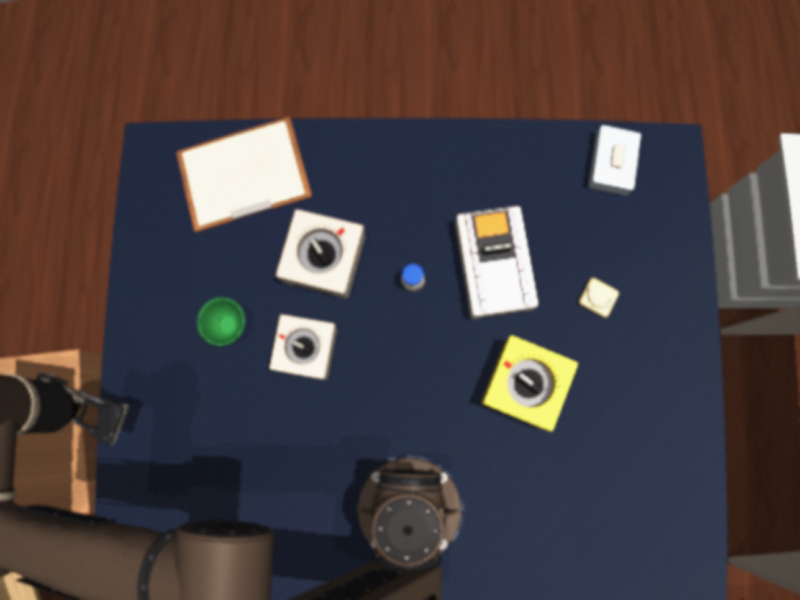

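View pics/s0.png

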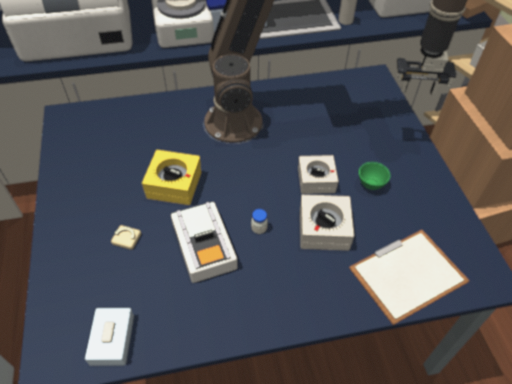

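The view (top, 800x600 scale) shows these candidates:
- **Supply:** large white (321,252), small white (303,347), yellow (531,383). I choose the large white one.
- **Lamp:** box with rails and amber plate (497,262), against a plain white box (615,158). I choose the one with rails. Its fin is at about (495,245).
- **Bystanders:** jar (413,277), bowl (221,321), cast (600,297).

Next I check both choices in one close crop.

Run:
```python
from h import *
p=np.load('pics/t0.npz')['p'][:,:,::-1]
# crops 72x... ; scale 7 : supply x170-240,y130-195 ; lamp x285-350,y128-208
a=cv2.resize(p[128:208,172:237],None,fx=6,fy=6,interpolation=cv2.INTER_CUBIC)
b=cv2.resize(p[128:208,285:350],None,fx=6,fy=6,interpolation=cv2.INTER_CUBIC)
cv2.imwrite('pics/crop.png',np.hstack([a,b]))
```

```text
(no output)
```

View pics/crop.png

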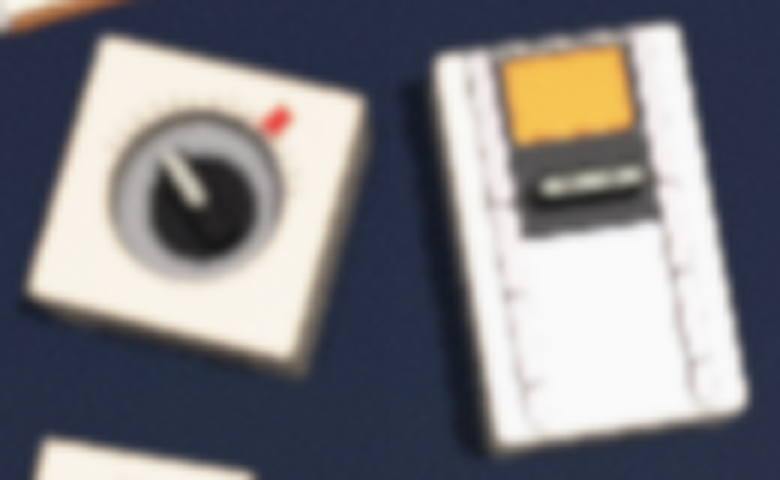

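The crop confirms both choices. The large pale supply has its well, pointer (from (200,203) to (165,152)) and red tab (277,121). The lamp has its amber half up and the fin's white line from (540,187) to (640,177).

Run:
```python
from h import *
f=lambda pts,ox:[(ox+(x+.5)/6-.5,128+(y+.5)/6-.5) for x,y in pts]
S=onplane('t0',f([(102,35),(368,97),(297,364),(28,292)],172),.085); print('supply',S.round(4),S.mean(0).round(4), np.linalg.norm(S-np.roll(S,1,0),axis=1))
print('tab',onplane('t0',f([(277,121)],172),.087).round(4))
P=onplane('t0',f([(200,203),(165,152)],172),.082);print('ptr',P.round(4))
L=onplane('t0',f([(x-390,y) for x,y in [(437,55),(678,25),(747,408),(497,448)]],285),.065);print('lamp',L.round(4),L.mean(0).round(4),np.linalg.norm(L-np.roll(L,1,0),axis=1))
F=onplane('t0',f([(150,187),(250,177)],285),.104);print('fin',F.round(4),F.mean(0).round(4))
ax=L[0]+L[1]-L[2]-L[3];print('lamp yaw',np.degrees(np.arctan2(ax[1],ax[0])))
for n,uv in dict(jar=(413,275),bowl=(221,321),cast=(600,297)).items(): print(n,onplane('t0',[(uv[0]*.64,uv[1]*.64)],.06).round(3))
```

```text
supply [[0.6816 0.2663 0.085 ]
 [0.6427 0.1049 0.085 ]
 [0.4811 0.1433 0.085 ]
 [0.5236 0.304  0.085 ]] [0.5822 0.2046 0.085 ] [0.16248333 0.16597475 0.16607352 0.16618786]
tab [[0.6273 0.1586 0.087 ]]
ptr [[0.5784 0.2037 0.082 ]
 [0.6096 0.2258 0.082 ]]
lamp [[ 0.6755 -0.1088  0.065 ]
 [ 0.6957 -0.2556  0.065 ]
 [ 0.4603 -0.2905  0.065 ]
 [ 0.4359 -0.1423  0.065 ]] [ 0.5669 -0.1993  0.065 ] [0.24193799 0.14821618 0.23798762 0.15022824]
fin [[ 0.5838 -0.1658  0.104 ]
 [ 0.5902 -0.2244  0.104 ]] [ 0.587  -0.1951  0.104 ]
lamp yaw 8.18892612283789
jar [[ 0.531 -0.008  0.06 ]]
bowl [[0.422 0.432 0.06 ]]
cast [[ 0.482 -0.437  0.06 ]]
```

>>> carry_out([
  {"linear":[0.26,-0.58,0],"twist":-2.6,"gripper":1},
  {"linear":[0.26,-0.58,0],"twist":-2.6,"gripper":1},
  {"linear":[0.26,-0.58,0],"twist":-2.6,"gripper":1},
  {"linear":[0.26,-0.58,0],"twist":-2.6,"gripper":1},
  {"linear":[0.26,-0.58,0],"twist":-2.6,"gripper":1},
  {"linear":[0.26,-0.58,0],"twist":-2.6,"gripper":1},
  {"linear":[0.26,-0.58,0],"twist":-2.6,"gripper":1},
  {"linear":[0.26,-0.58,0],"twist":-2.6,"gripper":1},
  {"linear":[0.26,-0.58,0],"twist":-2.6,"gripper":1},
  {"linear":[0.26,-0.58,0],"twist":-2.6,"gripper":1},
  {"linear":[0.26,-0.58,0],"twist":-2.6,"gripper":1},
  {"linear":[0.26,-0.58,0],"twist":-2.6,"gripper":1},
])

```text
time_s: 1.6
eef_pos: [0.4008, 0.2214, 0.1971]
eef_rot: [3.141, 0.0, -0.868]
force: [1.4, 0.8, -0.7]
grip_width: 0.999
grasp_force: 0.0
```

>>> carry_out([
  {"linear":[0.26,-0.58,0],"twist":-2.6,"gripper":1},
  {"linear":[0.26,-0.58,0],"twist":-2.6,"gripper":1},
  {"linear":[0.26,-0.58,0],"twist":-2.6,"gripper":1},
  {"linear":[0.26,-0.58,0],"twist":-2.6,"gripper":1},
  {"linear":[0.26,-0.58,0],"twist":-2.6,"gripper":1},
  {"linear":[0.26,-0.58,0],"twist":-2.6,"gripper":1},
  {"linear":[0.26,-0.58,0],"twist":-2.6,"gripper":1},
  {"linear":[0.26,-0.58,0],"twist":-2.6,"gripper":1},
  {"linear":[0.26,-0.58,0],"twist":-2.6,"gripper":1},
  {"linear":[0.26,-0.58,0],"twist":-2.6,"gripper":1},
  {"linear":[0.26,-0.58,0],"twist":-2.6,"gripper":1},
  {"linear":[0,0,0],"twist":0,"gripper":1},
])

```text
time_s: 3.1
eef_pos: [0.5724, -0.1621, 0.1961]
eef_rot: [3.14, 0.0, -1.369]
force: [-0.4, 0.3, -0.0]
grip_width: 1.0
grasp_force: 0.0
```

Run:
```python
from h import *
b,_=save('wrist','w1')
cv2.imwrite('pics/w1b.png',cv2.resize(b[:,:,::-1],(800,600),interpolation=cv2.INTER_CUBIC))
s=telemetry.sense();print(s['eef_pos'],np.degrees(s['eef_rot']),s['joints'],s['time_s'])
```

```text
[ 0.57196446 -0.16095974  0.19625919] [ 1.79903916e+02  2.95405853e-02 -7.83482767e+01] [ 5.41736217e-02  2.28665660e-01 -1.72637592e-01 -2.82878724e-04
 -1.17122807e+00  1.49298017e-01] 3.15
```

View pics/w1b.png

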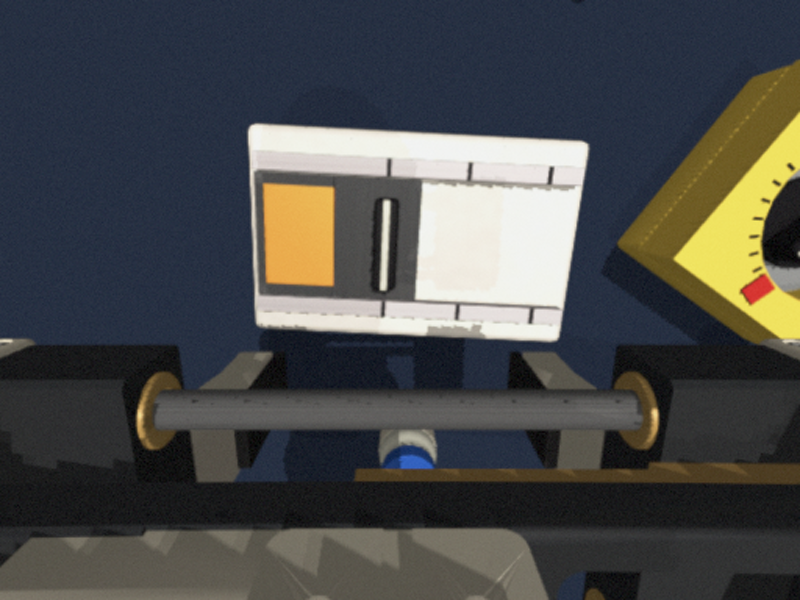

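The wrist view shows the lamp with the fin's white line from (388,200) to (382,290), level with the first ticks at (389,166) and (383,308). I compute the fin pose from these.

Run:
```python
from h import *
k=lambda p:[(x*.64,y*.64) for x,y in p]
F=onplane('w1',k([(388,200),(382,290)]),.104);print(F,F.mean(0),np.linalg.norm(F[0]-F[1]))
L=onplane('w1',k([(389,167),(549,175),(383,308),(531,316)]),.076);print(L)
for a,b in((1,0),(3,2)): d=L[b]-L[a];print(np.linalg.norm(d),np.degrees(np.arctan2(d[1],d[0])))
```

```text
[[ 0.59086573 -0.22346764  0.104     ]
 [ 0.58333955 -0.16576284  0.104     ]] [ 0.58710264 -0.19461524  0.104     ] 0.0581935325278269
[[ 0.59481955 -0.24410838  0.076     ]
 [ 0.48712394 -0.2608848   0.076     ]
 [ 0.57956705 -0.14597472  0.076     ]
 [ 0.47066343 -0.16211765  0.076     ]]
0.10899446396898788 8.854157370101102
0.11009356046161055 8.431632701090027
```

>>> carry_out([
  {"linear":[0.25,-0.57,0],"twist":-3.2,"gripper":1},
  {"linear":[0,0,-0.4],"twist":0,"gripper":1},
  {"linear":[0,0,-0.4],"twist":0,"gripper":1},
  {"linear":[0,0,-0.4],"twist":0,"gripper":1},
  {"linear":[0,0,-0.4],"twist":0,"gripper":1},
  {"linear":[0,0,-0.3],"twist":0,"gripper":1},
  {"linear":[0,0,0],"twist":0,"gripper":1},
  {"linear":[0,0,0],"twist":0,"gripper":0.5},
  {"linear":[0,0,0],"twist":0,"gripper":0},
  {"linear":[0,0,0],"twist":0,"gripper":0},
  {"linear":[0,0,0],"twist":0,"gripper":0},
  {"linear":[0,0,0],"twist":0,"gripper":0},
])

```text
time_s: 4.65
eef_pos: [0.5873, -0.1943, 0.0834]
eef_rot: [-3.141, -0.0, -1.421]
force: [-0.2, 0.1, 0.4]
grip_width: 0.49
grasp_force: 0.0
```

>>> carry_out([
  {"linear":[0,0,0],"twist":0,"gripper":0},
  {"linear":[0,0,0],"twist":0,"gripper":0},
  {"linear":[0,0,0],"twist":0,"gripper":0},
  {"linear":[0,0,0],"twist":0,"gripper":0},
  {"linear":[0,0,0],"twist":0,"gripper":0},
  {"linear":[0,0,0],"twist":0,"gripper":0},
])

```text
time_s: 5.4
eef_pos: [0.5873, -0.1942, 0.0833]
eef_rot: [3.142, 0.0, -1.421]
force: [0.8, -0.8, 1.0]
grip_width: 0.002
grasp_force: 0.0
```

Nothing was gripped, so I look again.

Run:
```python
from h import *
b,_=save('wrist','w2');c,_=save('scene','s2');t,_=save('top','t2')
W=cv2.resize(b[:,:,::-1],(400,300),interpolation=cv2.INTER_AREA)
S=cv2.resize(c[170:290,150:310][:,:,::-1],(400,300),interpolation=cv2.INTER_CUBIC)
T=cv2.resize(t[110:230,240:400][:,:,::-1],(400,300),interpolation=cv2.INTER_CUBIC)
S2=cv2.resize(c[:,:,::-1],(400,300))
cv2.imwrite('pics/m2.png',np.vstack([np.hstack([W,S]),np.hstack([T,S2])]))
s=telemetry.sense();print(s)
```

```text
{'time_s': 5.55, 'joints': array([-4.22767145e-03,  3.60310464e-01, -2.64490763e-01,  5.65584523e-07,
       -9.46040999e-01,  1.53657841e-01]), 'qd': array([ 5.96528587e-05,  1.57471195e-03, -1.53935648e-03, -2.34972298e-03,
       -5.59546431e-04, -2.81088970e-04]), 'tau': array([ 7.44870704e-04, -5.43625116e+01,  2.53296179e+01,  6.02730721e+00,
        4.79923259e-02, -7.22010031e-05]), 'eef_pos': array([ 0.58728463, -0.19428476,  0.08325244]), 'eef_rot': array([ 3.14154722e+00,  6.57177386e-06, -1.42136583e+00]), 'force': array([-0.87993297, -0.96248292,  0.62990339]), 'ft_torque': array([ 0.09645978, -0.04960015,  0.00109345]), 'grasp_force': 0.0, 'grip_width': 0.0027995598081705926}
```

View pics/m2.png

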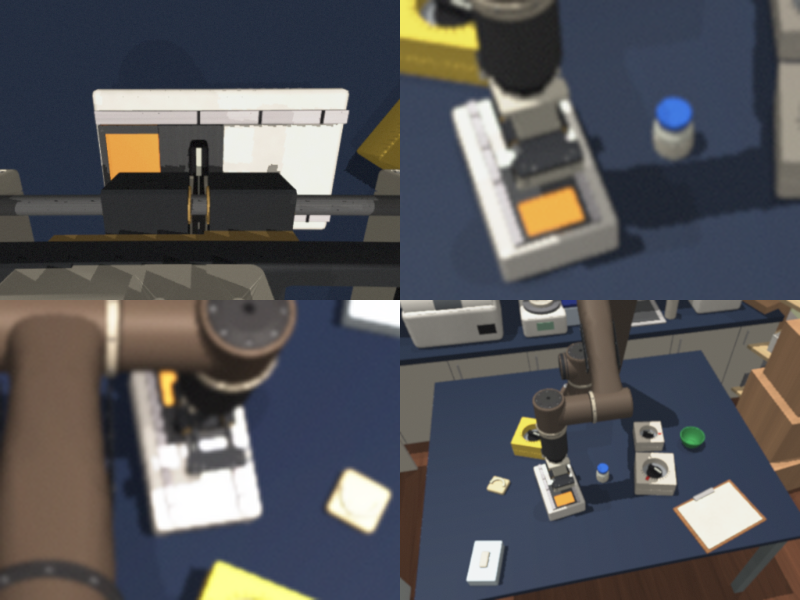

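Run:
```python
from h import *
k=lambda p:[(x*.64,y*.64) for x,y in p]
print('w1 fin line',bydepth('w1',k([(388,205),(385,245),(382,285)])).round(3).tolist())
print('w1 deck/plate/rail',bydepth('w1',k([(520,230),(300,230),(440,168)])).round(3).tolist())
q=lambda p:[(x*1.28,y*1.28) for x,y in p]
print('w2',bydepth('w2',q([(198,150),(198,160),(198,168),(140,200),(180,200),(198,200),(198,185),(250,150),(130,150)])).round(3).tolist())
p=np.load('pics/w2.npz')['p'][:,:,::-1]
cv2.imwrite('pics/w2c.png',cv2.resize(p[130:330,150:350],(600,600),interpolation=cv2.INTER_CUBIC))
```

```text
w1 fin line [[0.59, -0.22, 0.104], [0.587, -0.195, 0.104], [0.584, -0.169, 0.105]]
w1 deck/plate/rail [[0.493, -0.221, 0.067], [0.648, -0.19, 0.073], [0.561, -0.251, 0.074]]
w2 [[0.593, -0.223, 0.105], [0.591, -0.215, 0.104], [0.59, -0.208, 0.105], [0.614, -0.226, 0.201], [0.6, -0.228, 0.201], [0.593, -0.226, 0.195], [0.588, -0.193, 0.105], [0.54, -0.221, 0.065], [0.655, -0.205, 0.072]]
```

View pics/w2c.png

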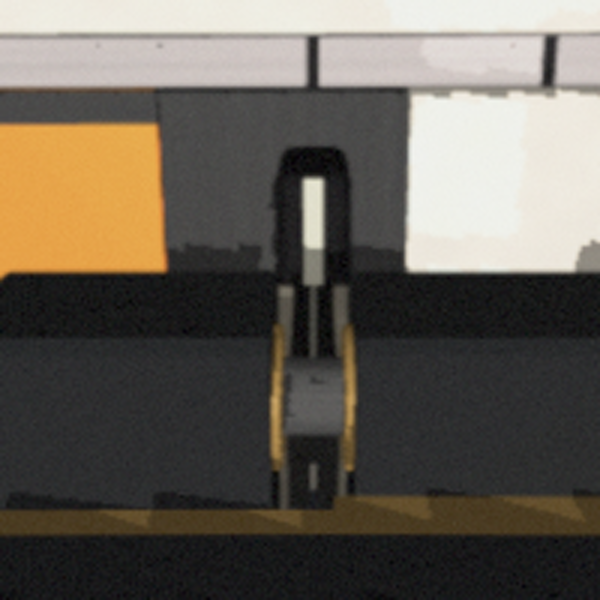

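Run:
```python
from h import *
for y in (285,300,315,330,345):
    print(y,[ (x,*r) for x,r in zip((265,280,288,298,306,313,320,328,342,348,360),bydepth('w2',[(150+x/3,130+y/3) for x in (265,280,288,298,306,313,320,328,342,348,360)])[:,[0,2]].round(3).tolist())])
```

```text
285 [(265, 0.599, 0.187), (280, 0.596, 0.103), (288, 0.594, 0.104), (298, 0.592, 0.112), (306, 0.591, 0.112), (313, 0.589, 0.103), (320, 0.588, 0.113), (328, 0.586, 0.112), (342, 0.582, 0.103), (348, 0.59, 0.188), (360, 0.589, 0.188)]
300 [(265, 0.599, 0.192), (280, 0.596, 0.124), (288, 0.594, 0.125), (298, 0.592, 0.12), (306, 0.591, 0.12), (313, 0.588, 0.104), (320, 0.588, 0.121), (328, 0.586, 0.119), (342, 0.584, 0.125), (348, 0.59, 0.187), (360, 0.589, 0.192)]
315 [(265, 0.598, 0.195), (280, 0.595, 0.132), (288, 0.594, 0.131), (298, 0.592, 0.128), (306, 0.59, 0.127), (313, 0.588, 0.104), (320, 0.588, 0.128), (328, 0.586, 0.127), (342, 0.584, 0.131), (348, 0.59, 0.188), (360, 0.589, 0.196)]
330 [(265, 0.598, 0.199), (280, 0.597, 0.192), (288, 0.593, 0.13), (298, 0.592, 0.135), (306, 0.59, 0.135), (313, 0.587, 0.105), (320, 0.588, 0.135), (328, 0.587, 0.134), (342, 0.59, 0.191), (348, 0.59, 0.191), (360, 0.59, 0.2)]
345 [(265, 0.598, 0.201), (280, 0.596, 0.194), (288, 0.593, 0.14), (298, 0.592, 0.14), (306, 0.59, 0.14), (313, 0.587, 0.103), (320, 0.588, 0.142), (328, 0.587, 0.14), (342, 0.59, 0.194), (348, 0.59, 0.194), (360, 0.589, 0.202)]
```

Run:
```python
from h import *
for f in ('w1','w2'):
    c=np.load(f'pics/{f}.npz');vv,uu=np.mgrid[0:384,0:512]
    P=bydepth(f,np.c_[uu.ravel(),vv.ravel()]);d=c['d'].ravel()
    z=P[:,2];R=(P[:,0]-.58)**2+(P[:,1]+.18)**2
    z0={'w1':.196,'w2':.083}[f]
    C=np.linalg.inv(c['camera_from_world'])[:3,3];print(f,'cam',C)
    m=(d>0)&(z>.1065)&(vv.ravel()<330)&(R<.1**2)
    i=np.argsort(np.where(m,z,9))[:60:6];print(np.c_[P[i].round(3),uu.ravel()[i],vv.ravel()[i]], 'rel',z[i[0]]-z0)
    h=np.histogram(z[m]-z0,bins=np.arange(0,.15,.01));print(h[0])
```

```text
w1 cam [ 0.58737122 -0.23090518  0.38315576]
[[ 5.87e-01 -2.07e-01  1.07e-01  2.49e+02  1.46e+02]
 [ 6.19e-01 -1.62e-01  2.25e-01  1.80e+02  2.25e+02]
 [ 6.21e-01 -1.62e-01  2.25e-01  1.77e+02  2.25e+02]
 [ 5.28e-01 -1.66e-01  2.25e-01  3.25e+02  2.46e+02]
 [ 6.15e-01 -1.49e-01  2.26e-01  1.83e+02  2.46e+02]
 [ 5.28e-01 -1.81e-01  2.26e-01  3.32e+02  2.25e+02]
 [ 5.29e-01 -1.67e-01  2.26e-01  3.25e+02  2.45e+02]
 [ 5.29e-01 -1.66e-01  2.26e-01  3.25e+02  2.47e+02]
 [ 5.29e-01 -1.70e-01  2.27e-01  3.26e+02  2.42e+02]
 [ 5.30e-01 -1.80e-01  2.27e-01  3.29e+02  2.26e+02]] rel -0.08925246411701404
[    0     0    36   429   622   602   437   838   636  1120  5518 21301
  5811  7661]
w2 cam [ 0.59863517 -0.26482445  0.27018121]
[[ 5.91e-01 -2.04e-01  1.12e-01  2.51e+02  2.25e+02]
 [ 5.89e-01 -2.05e-01  1.13e-01  2.55e+02  2.25e+02]
 [ 5.92e-01 -2.04e-01  1.14e-01  2.49e+02  2.26e+02]
 [ 5.91e-01 -2.04e-01  1.15e-01  2.52e+02  2.27e+02]
 [ 5.91e-01 -2.04e-01  1.16e-01  2.51e+02  2.27e+02]
 [ 5.89e-01 -2.04e-01  1.16e-01  2.55e+02  2.28e+02]
 [ 5.91e-01 -2.04e-01  1.17e-01  2.51e+02  2.28e+02]
 [ 5.92e-01 -2.04e-01  1.18e-01  2.50e+02  2.28e+02]
 [ 5.88e-01 -2.04e-01  1.18e-01  2.56e+02  2.29e+02]
 [ 5.91e-01 -2.04e-01  1.19e-01  2.52e+02  2.29e+02]] rel 0.028659220489824846
[    0     0     9   103   192   110    29   441    33  1521  6182 21103
  6061  7628]
```

Depth shows the real finger tips end about 28 mm above the reported TCP, at z of about 0.11, just over the fin. So I reopen, go about 28 mm lower and watch the force.

>>> carry_out([
  {"linear":[0,0,0],"twist":0,"gripper":0.8},
  {"linear":[0,0,0],"twist":0,"gripper":0.8},
  {"linear":[0,0,0],"twist":0,"gripper":0.8},
  {"linear":[0,0,0],"twist":0,"gripper":0.8},
  {"linear":[0,0,0],"twist":0,"gripper":0.8},
  {"linear":[0,0,0],"twist":0,"gripper":0.8},
  {"linear":[0,0,0],"twist":0,"gripper":0.8},
  {"linear":[0,0,0],"twist":0,"gripper":0.8},
  {"linear":[0,0,0],"twist":0,"gripper":0.8},
  {"linear":[0,0,-0.15],"twist":0,"gripper":0.8},
  {"linear":[0,0,-0.15],"twist":0,"gripper":0.8},
  {"linear":[0,0,0],"twist":0,"gripper":0.8},
])

```text
time_s: 7.05
eef_pos: [0.5864, -0.1942, 0.0639]
eef_rot: [3.139, 0.001, -1.422]
force: [0.4, -0.2, -0.8]
grip_width: 0.8
grasp_force: 0.0
```

>>> carry_out([
  {"linear":[0,0,-0.1],"twist":0,"gripper":0.8},
  {"linear":[0,0,-0.06],"twist":0,"gripper":0.8},
  {"linear":[0,0,0],"twist":0,"gripper":0.8},
])

```text
time_s: 7.42
eef_pos: [0.5871, -0.1943, 0.0553]
eef_rot: [3.141, 0.0, -1.421]
force: [0.6, -0.1, 0.9]
grip_width: 0.801
grasp_force: 0.0
```

>>> carry_out([
  {"linear":[0,0,0],"twist":0,"gripper":0},
  {"linear":[0,0,0],"twist":0,"gripper":0},
  {"linear":[0,0,0],"twist":0,"gripper":0},
  {"linear":[0,0,0],"twist":0,"gripper":0},
  {"linear":[0,0,0],"twist":0,"gripper":0},
  {"linear":[0,0,0],"twist":0,"gripper":0},
  {"linear":[0,0,0],"twist":0,"gripper":0},
  {"linear":[0,0,0],"twist":0,"gripper":0},
  {"linear":[0,0,0],"twist":0,"gripper":0},
  {"linear":[0,0,0],"twist":0,"gripper":0},
])

```text
time_s: 8.68
eef_pos: [0.5873, -0.1943, 0.0557]
eef_rot: [3.142, 0.0, -1.421]
force: [-1.2, 0.2, 0.3]
grip_width: 0.177
grasp_force: 30.0
```

Gripped: 15.6 mm wide at 30 N. Now I slide it by 55 mm.

>>> carry_out([
  {"linear":[-0.11,-0.017,0],"twist":0,"gripper":0},
  {"linear":[-0.115,-0.017,0],"twist":0,"gripper":0},
  {"linear":[-0.115,-0.017,0],"twist":0,"gripper":0},
  {"linear":[-0.115,-0.017,0],"twist":0,"gripper":0},
  {"linear":[-0.115,-0.017,0],"twist":0,"gripper":0},
  {"linear":[-0.115,-0.017,0],"twist":0,"gripper":0},
  {"linear":[-0.115,-0.017,0],"twist":0,"gripper":0},
  {"linear":[-0.11,-0.017,0],"twist":0,"gripper":0},
  {"linear":[0,0,0],"twist":0,"gripper":0},
  {"linear":[0,0,0],"twist":0,"gripper":0},
])

```text
time_s: 9.93
eef_pos: [0.5329, -0.2026, 0.0556]
eef_rot: [-3.142, -0.0, -1.421]
force: [0.7, -4.2, -0.2]
grip_width: 0.177
grasp_force: 30.0
```

>>> carry_out([
  {"linear":[0,0,0],"twist":0,"gripper":0.5},
  {"linear":[0,0,0],"twist":0,"gripper":0.5},
  {"linear":[0,0,0],"twist":0,"gripper":0.5},
  {"linear":[0,0,0],"twist":0,"gripper":0.5},
  {"linear":[0,0,0.3],"twist":0,"gripper":0.5},
  {"linear":[0,0,0.4],"twist":0,"gripper":0.5},
  {"linear":[0,0,0.4],"twist":0,"gripper":0.5},
  {"linear":[0,0,0.4],"twist":0,"gripper":0.5},
  {"linear":[0,0,0.4],"twist":0,"gripper":0.5},
  {"linear":[0,0,0],"twist":0,"gripper":0.5},
])

```text
time_s: 11.18
eef_pos: [0.5339, -0.2026, 0.1718]
eef_rot: [-3.138, -0.001, -1.421]
force: [0.2, -0.3, -0.9]
grip_width: 0.504
grasp_force: 0.0
```

Run:
```python
from h import *
b,_=save('wrist','w3')
cv2.imwrite('pics/w3b.png',b[:,:,::-1])
s=telemetry.sense();print(s['eef_pos'],np.degrees(s['eef_rot']),s['grip_width'])
```

```text
[ 0.53311453 -0.20236086  0.17038711] [-1.79896689e+02 -8.23106310e-03 -8.14411494e+01] 0.49691123580197566
```

View pics/w3b.png

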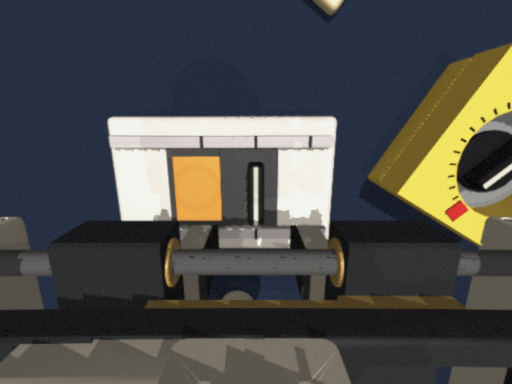

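The fin's line at (256,195) is level with the middle tick (256,142), and the amber is in place. On to the supply.

>>> carry_out([
  {"linear":[0.02,0.4,0],"twist":7.3,"gripper":0.5},
  {"linear":[0.02,0.4,0],"twist":7.3,"gripper":0.5},
  {"linear":[0.02,0.4,0],"twist":7.3,"gripper":0.5},
  {"linear":[0.02,0.4,0],"twist":7.3,"gripper":0.5},
  {"linear":[0.02,0.4,0],"twist":7.3,"gripper":0.5},
  {"linear":[0.02,0.4,0],"twist":7.3,"gripper":0.5},
  {"linear":[0.02,0.4,0],"twist":7.3,"gripper":0.5},
  {"linear":[0.02,0.4,0],"twist":7.3,"gripper":0.5},
])

```text
time_s: 12.22
eef_pos: [0.5417, -0.0097, 0.1686]
eef_rot: [3.141, 0.001, -0.398]
force: [0.5, 0.1, 0.4]
grip_width: 0.501
grasp_force: 0.0
```

>>> carry_out([
  {"linear":[0.02,0.4,0],"twist":7.3,"gripper":0.5},
  {"linear":[0.02,0.4,0],"twist":7.3,"gripper":0.5},
  {"linear":[0.02,0.4,0],"twist":7.3,"gripper":0.5},
  {"linear":[0.02,0.4,0],"twist":7.3,"gripper":0.5},
  {"linear":[0.02,0.4,0],"twist":7.3,"gripper":0.5},
  {"linear":[0.02,0.4,0],"twist":7.3,"gripper":0.5},
  {"linear":[0.02,0.4,0],"twist":7.3,"gripper":0.5},
  {"linear":[0.02,0.4,0],"twist":7.3,"gripper":0.5},
  {"linear":[0,0,0],"twist":0,"gripper":0.5},
  {"linear":[0,0,0],"twist":0,"gripper":0.5},
])

```text
time_s: 13.48
eef_pos: [0.5514, 0.1811, 0.1689]
eef_rot: [-3.141, 0.002, 0.616]
force: [-0.1, -0.1, -0.6]
grip_width: 0.5
grasp_force: 0.0
```

Run:
```python
from h import *
b,_=save('wrist','w4')
cv2.imwrite('pics/w4b.png',cv2.resize(b[:,:,::-1],(800,600),interpolation=cv2.INTER_CUBIC))
s=telemetry.sense();print(s['eef_pos'],np.degrees(s['eef_rot']),s['grip_width'],s['joints'])
```

```text
[0.55149893 0.18092372 0.16910338] [-1.79996990e+02  6.27468516e-02  3.52657939e+01] 0.5017353829114367 [ 6.53707482e-01  2.25195052e-01 -2.41878814e-01 -1.05582127e-04
 -1.10481480e+00  1.53264052e+00]
```

View pics/w4b.png

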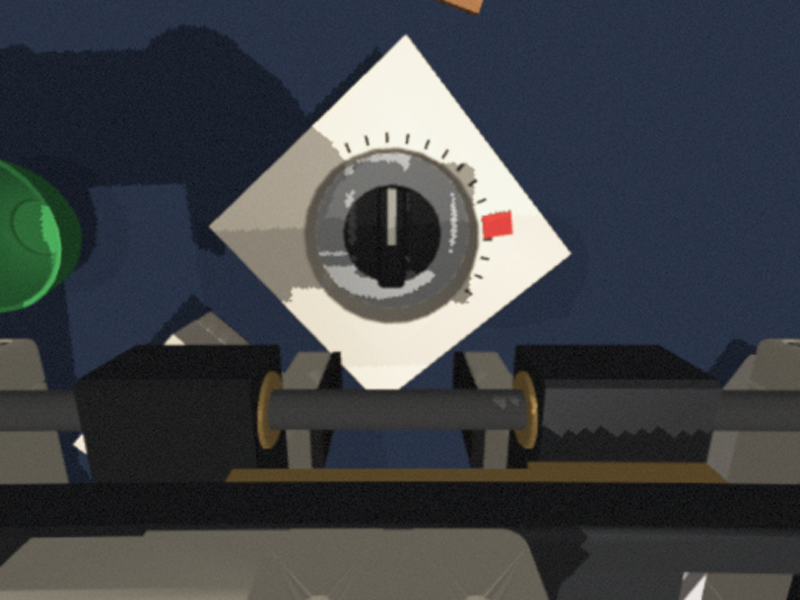

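The wrist view shows the pointer from (391,188) to (392,244), the tab centre at (498,225), and the supply corners at (406,35), (571,253) and (209,227).

Run:
```python
from h import *
k=lambda p:[(x*.64,y*.64) for x,y in p]
P=onplane('w4',k([(391.5,244),(391,188),(392,286)]),.082);print('ptr',P)
d=P[1]-P[0];print('line ang',np.degrees(np.arctan2(d[1],d[0])),np.linalg.norm(d))
S=onplane('w4',k([(406,35),(571,253),(209,227)]),.085);c=(S[1]+S[2])/2;print('centre',c,S)
T=onplane('w4',k([(482,216),(510,210),(513,234),(485,239)]),.087);t=T.mean(0)
for cc in (c,P[0]): v=t-cc;print('tab',t,np.degrees(np.arctan2(v[1],v[0])),np.linalg.norm(v[:2]))
v=T[1]+T[2]-T[0]-T[3];print('tab own ang',np.degrees(np.arctan2(v[1],v[0])))
print('dz',bydepth('w4',k([(391,200),(450,80)])))
```

```text
ptr [[0.58053615 0.20415508 0.082     ]
 [0.60831794 0.22405301 0.082     ]
 [0.55842032 0.18821354 0.082     ]]
line ang 35.61107520513466 0.034172440397952475
centre [0.5827534  0.20563029 0.085     ] [[0.67956318 0.26389652 0.085     ]
 [0.64138273 0.1088467  0.085     ]
 [0.52412408 0.30241387 0.085     ]]
tab [0.62828139 0.15800754 0.087     ] -46.28824064100067 0.06588416996192405
tab [0.62828139 0.15800754 0.087     ] -44.025135934764805 0.0664018357943545
tab own ang -43.72121622313076
dz [[6.02499105e-01 2.19961806e-01 8.23276162e-02]
 [6.96309304e-01 2.33405992e-01 4.77883446e-04]]
```

>>> carry_out([
  {"linear":[0.262,0.206,0],"twist":0.3,"gripper":0.5},
  {"linear":[0.262,0.206,0],"twist":0,"gripper":0.5},
  {"linear":[0,0,0],"twist":0,"gripper":0.5},
  {"linear":[0,0,-0.4],"twist":0,"gripper":0.5},
  {"linear":[0,0,-0.4],"twist":0,"gripper":0.5},
  {"linear":[0,0,-0.4],"twist":0,"gripper":0.5},
  {"linear":[0,0,-0.3],"twist":0,"gripper":0.5},
  {"linear":[0,0,-0.2],"twist":0,"gripper":0.5},
  {"linear":[0,0,-0.2],"twist":0,"gripper":0.5},
  {"linear":[0,0,0],"twist":0,"gripper":0.5},
])

```text
time_s: 14.78
eef_pos: [0.5828, 0.2058, 0.055]
eef_rot: [-3.142, 0.001, 0.622]
force: [0.0, -0.2, 0.5]
grip_width: 0.503
grasp_force: 0.0
```

>>> carry_out([
  {"linear":[0,0,-0.15],"twist":0,"gripper":0.5},
  {"linear":[0,0,-0.1],"twist":0,"gripper":0.5},
  {"linear":[0,0,-0.08],"twist":0,"gripper":0.5},
  {"linear":[0,0,0],"twist":0,"gripper":0.5},
])

```text
time_s: 15.28
eef_pos: [0.5831, 0.2061, 0.0354]
eef_rot: [3.142, 0.001, 0.622]
force: [-0.4, 0.2, 0.8]
grip_width: 0.502
grasp_force: 0.0
```

>>> carry_out([
  {"linear":[0,0,0],"twist":0,"gripper":0},
  {"linear":[0,0,0],"twist":0,"gripper":0},
  {"linear":[0,0,0],"twist":0,"gripper":0},
  {"linear":[0,0,0],"twist":0,"gripper":0},
  {"linear":[0,0,0],"twist":0,"gripper":0},
  {"linear":[0,0,0],"twist":0,"gripper":0},
])

```text
time_s: 16.02
eef_pos: [0.5825, 0.2075, 0.0361]
eef_rot: [-3.14, -0.0, 0.622]
force: [-6.0, 5.9, 3.4]
grip_width: 0.205
grasp_force: 30.0
```

>>> carry_out([
  {"linear":[-0.015,0.02,0],"twist":0,"gripper":0},
  {"linear":[0,0,0],"twist":-7,"gripper":0},
  {"linear":[0,0,0],"twist":-7,"gripper":0},
  {"linear":[0,0,0],"twist":-7,"gripper":0},
  {"linear":[0,0,0],"twist":-7,"gripper":0},
  {"linear":[0,0,0],"twist":-7,"gripper":0},
  {"linear":[0,0,0],"twist":-7,"gripper":0},
])

```text
time_s: 16.9
eef_pos: [0.5825, 0.2072, 0.0361]
eef_rot: [3.141, -0.0, -0.114]
force: [-0.5, -0.9, 1.3]
grip_width: 0.198
grasp_force: 30.0
```

>>> carry_out([
  {"linear":[0,0,0],"twist":-7,"gripper":0},
  {"linear":[0,0,0],"twist":-7,"gripper":0},
  {"linear":[0,0,0],"twist":-7,"gripper":0},
  {"linear":[0,0,0],"twist":-7,"gripper":0},
  {"linear":[0,0,0],"twist":-7,"gripper":0},
  {"linear":[0,0,0],"twist":-4,"gripper":0},
  {"linear":[0,0,0],"twist":0,"gripper":0},
  {"linear":[0,0,0],"twist":0,"gripper":0},
])

```text
time_s: 17.9
eef_pos: [0.5824, 0.2069, 0.0361]
eef_rot: [3.141, -0.0, -0.79]
force: [-1.8, -3.4, 4.7]
grip_width: 0.2
grasp_force: 30.0
```

>>> carry_out([
  {"linear":[0,0,0],"twist":0,"gripper":0.5},
  {"linear":[0,0,0],"twist":0,"gripper":0.5},
  {"linear":[0,0,0],"twist":0,"gripper":0.5},
  {"linear":[0,0,0],"twist":0,"gripper":0.5},
  {"linear":[0,0,0.3],"twist":0,"gripper":0.5},
  {"linear":[0,0,0.4],"twist":0,"gripper":0.5},
  {"linear":[0,0,0.5],"twist":0,"gripper":0.5},
  {"linear":[0,0,0.5],"twist":0,"gripper":0.5},
  {"linear":[0,0,0.5],"twist":0,"gripper":0.5},
  {"linear":[-0.5,0.5,0],"twist":0,"gripper":0.5},
  {"linear":[0,0,0],"twist":0,"gripper":0.5},
  {"linear":[0,0,0],"twist":0,"gripper":0.5},
])

```text
time_s: 19.4
eef_pos: [0.5526, 0.2377, 0.169]
eef_rot: [-3.14, -0.0, -0.791]
force: [0.8, -0.4, -0.2]
grip_width: 0.502
grasp_force: 0.0
```

Run:
```python
from h import *
b,_=save('wrist','w5')
cv2.imwrite('pics/w5b.png',cv2.resize(b[:,:,::-1],(800,600),interpolation=cv2.INTER_CUBIC))
s=telemetry.sense();print(s['eef_pos'],np.degrees(s['eef_rot']),s['grip_width'])
```

```text
[0.55273155 0.23739328 0.16856391] [-1.79961043e+02 -1.40365261e-02 -4.53226084e+01] 0.5025706975377032
```

View pics/w5b.png

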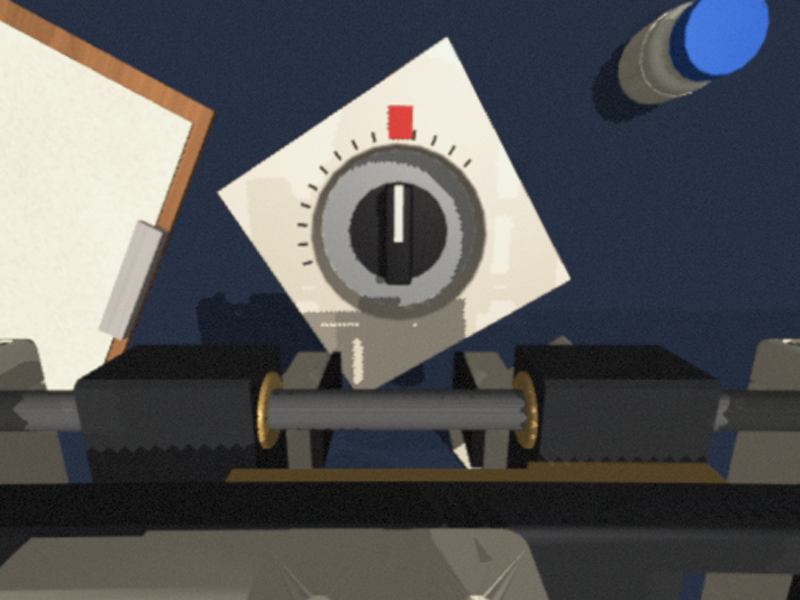

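The pointer ((399,242) to (399,185)) is in line with the tab centre (401,122) to within about 1°, and the gripper is clear of everything. I hand in.

```bash
python3 -c "
from bench import arm
print(arm.job_done())"
```

```text
the job is handed in; nothing more can be done
None
```

I slid the shutter to its middle stop with the amber filter over the port, turned the knob's pointer to within about 1° of the red tab's middle, released everything and handed the job in; no verdict came back.

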